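# Show the mushroom push lamp at the wood-turner's stall

### The arm

A 6-joint arm with a two-finger parallel gripper is mounted at the origin on the work surface. World frame = base frame: x ahead of the robot, y to its left, z up, the work surface at z = 0. Lengths are in m, angles in rad, forces in N, time in s.
With the tool pointing down it reaches from about 0.425 to 0.95 m from the base axis. Payload 3.5 kg.
Tool frame: the origin (TCP) lies between the finger pads, 19 mm behind the fingertips; this is the grasp point; z points along the fingers, y is the line along which they close (so a half turn about z gives the same grasp; the last joint's range is limited). The gripper opens to 85 mm and grips with 20 to 120 N. Pads are 22 mm wide; open, the fingers measure 114 mm over their backs; the gripper's body (76 mm by 85 mm) begins 54 mm behind the grasp point. The pads swing forward as they close: fully open they stand 13 mm farther back than shut.
Start: joints at [1.05, 0.286, 1.577, -0, 1.279, -0.15], TCP at [0.245, 0.629, 0.25] pointing down, gripper open.
Joint ranges: [-2.77, 2.77], [-0.9, 2.22], [0.21, 2.48], [-1.53, 4.67], [0.24, 2.81], [-2.84, 2.84]. Speed limits (rad/s): [2.79, 2.79, 3.14, 3.14, 3.14, 3.14].

### API

Orientations are given as a unit quaternion [x, y, z, w].
In Python, from plant import ctrl gives the robot as it stands. The module is installed in compiled form; this text tells all that it offers.
- The arm moves only by the shell command python3 -m inch 'ROWS' [FORCE]. ROWS is JSON, a list of rows, each a list of 5 numbers: the closure, from 0 (fully open) to 1 (shut), then the shift along the tool's x, y, z in m, then the turn about the tool's z in degrees. A call has 1 to 5 rows; each row is the pose to reach, as a shift and turn from the pose commanded when the call began, along the tool's axes at that moment; what a row does not reach only later rows make up. A row lasts 1/12 s, in which the tool goes at most 41.7 mm and 7.16 degrees, less where a joint would pass 70% of its speed; a pose out of reach is approached as far as the arm can. A call with a gripper value outside its range is refused whole. The fingers move at their own pace and stop on an object; FORCE is the grip in N (left out, the last holds). Time passes only in rows, so rows that repeat a pose let the fingers close. It gives the time, the measured TCP pose, the force, the opening and the grip force at its end, in the units of the state.
- ctrl.get_state(): the state, without advancing time (a new reading comes with each control period).
- ctrl.read_camera(name): name is "side" or "top" or "wrist"; returns a dict with "pixels" (384x512x3 uint8, red, green, blue), "depth" (384x512 float32, m along the optical axis (not along the pixel's ray), 0 where there is no reading), "fx", "fy", "cx", "cy" (pixels), "xyz" and "rotation" of the camera in the world; the wrist camera has in their place "mount" (4x4, takes a point from camera to tool coordinates, whose origin is the TCP and whose axes are the flange's). Camera axes: x right, y down, z forward; pixel columns grow to the right and rows downward; lengths in m; the calibration is good to about 2 mm. The wrist camera is an equidistant fisheye: a pixel r from the principal point sees the ray r / f radians off the axis. A picture is of the moment at which its call begins: read the wrist's pose just before it.
- ctrl.sign_off(): hands the job in; it is judged then, once.
Trained networks look in a picture, given as the dict that the camera call returned (one of the last four; its "shot" number tells which), for a name from the list of things; names that differ only in an ending like _2 or _b are one class to them, and where a whole thing is asked for, a point or a joint stands for the part that bears it (a point fixed in the world has none). Each returns a list of dicts, best first, with "score" (0 to 1); they miss things now and then, are a little off and sometimes report something else, mostly with a low value. They report only what shows in the picture. A call takes as long as a camera call. They do not tell look-alikes from the thing itself.
- ctrl.spot_in(query, picture): "at" ([column, row] in pixels, amid what is visible of it).
- ctrl.tip_of(query, picture): "at" ([column, row] in pixels: a listed point, or the origin of a listed thing).
The state is a dict: "time": time; "qpos": joint angles; "dq": joint speeds; "joint_efforts": joint torques, N m; "eef_pos": TCP position; "tcp_rot": TCP orientation; "contact_force": force on the tool from outside, world axes, zero at the start; "wrist_torque": the same for the moment, N m; "opening": opening from 0.0 (shut) to 1.0 (fully open); "finger_force": force on a finger pad.
Only numpy, scipy, OpenCV 4.12 (cv2) and the standard library are available. Lean on these libraries where they do the work, as an engineer would, in place of code of your own. Each camera call takes 0.05 s, during which the arm holds its last target. There are 200 camera calls.

### The job

A customer wants to see the mushroom lamp light up: with the fingertips press the wide domed cap of the mushroom-shaped wooden lamp gently down as far as it goes, or nearly, keep it down for two seconds, then let it spring back up and draw the hand well clear of it. Press lightly, and do not pick up, tip or shift the lamp. Leave the other three lamps and the small things standing around them untouched.

Things in the scene. Friction and masses are not known exactly. Their poses are not given: they have to be found in the camera images.
- mushroom_lamp: loose turned-wood push lamp, 0.25 to 0.45 kg: round foot 68 mm across, white collar 52 mm across, rim 56 mm across with its top 50 mm above the table, and a sprung wooden head above it, here a wide shallow dome, the mushroom cap, 72 mm across (the widest of the four heads), its crown 90 mm above the table. The lamp to press. Origin: centre of the underside of the foot, z up
- mushroom_top (a point): the crown of the mushroom cap: middle of the dome's top, 90 mm above the table; moves down with the cap. Around it the dome is nearly flat (1 mm lower 13 mm out)
- mushroom_cap (a joint): how far this lamp's sprung head is pressed down, m: 0 = up, 0.010 = bottom. It switches at 0.005. Spring: about 1 N to start, 3.5 N at 5 mm, 6 N at 10 mm, where it meets a hard stop; it springs back up by itself
- ball_lamp: loose turned-wood push lamp, 0.25 to 0.45 kg: round foot 68 mm across, white collar 52 mm across, rim 56 mm across with its top 50 mm above the table, and a sprung wooden head above it, here a ball 42 mm across, top 105 mm above the table. Leave alone. Origin under the foot
- ball_cap (a joint): how far this lamp's sprung head is pressed down, m: 0 = up, 0.010 = bottom
- cone_lamp: loose turned-wood push lamp, 0.25 to 0.45 kg: round foot 68 mm across, white collar 52 mm across, rim 56 mm across with its top 50 mm above the table, and a sprung wooden head above it, here a pointed cone 48 mm across at its base, tip 113 mm above the table. Leave alone. Origin under the foot
- cone_cap (a joint): how far this lamp's sprung head is pressed down, m: 0 = up, 0.010 = bottom
- disc_lamp: loose turned-wood push lamp, 0.25 to 0.45 kg: round foot 68 mm across, white collar 52 mm across, rim 56 mm across with its top 50 mm above the table, and a sprung wooden head above it, here a flat disc 46 mm across and 12 mm thick, top 76 mm above the table. Leave alone. Origin under the foot
- disc_cap (a joint): how far this lamp's sprung head is pressed down, m: 0 = up, 0.010 = bottom
- tealight: greenish glass tea-light cup, 58 mm across, 60 mm high, loose, may stand among the lamps. Origin under it
- pear: small turned pear of pale wood, 38 mm across, 60 mm high, loose. Origin under it
- napkin_ring: dark wooden ring standing open end up, 46 mm across, 30 mm high, loose. Origin under it
- bowl: pale wooden bowl, 110 mm across, 42 mm high, loose. Origin under it
- mug: white mug, 80 mm across, 95 mm high, handle on its own +y side, loose. Origin under it
Things that resemble listed ones, but are neither listed nor needed, are in the scene too. Several things look just like the tealight: the one meant starts farthest to the robot's right.

How it is judged:
By the outcome, as a careful person would: the job done as asked, in the order asked, and still so for the second after the job is handed in, with the robot touching nothing.
It also fails if it takes over 35 s, if anything falls off the work surface, if the arm or the gripper's body presses on something with over 40 N, if the wrist force passes 120 N, or if a joint passes its speed limit or range.

## Working session

There is one attempt and no reset: what is moved stays moved. The work goes in short steps, Python scripts to look and compute and a shell command to move; the robot and the scene stay as the last step left them, time stands still between calls to the robot, and variables do not carry over. Pictures are saved under pics/ and viewed, at most 10 in all, crops included, and the job is handed in when it is done.

```bash
mkdir -p pics; cat > h.py <<'E'
import numpy as np,cv2
from plant import ctrl
def world(p,u,v,d=None):
    u0,v0=int(round(u)),int(round(v))
    if d is None:
        w=p["depth"][v0-1:v0+2,u0-1:u0+2]; d=np.median(w[w>0])
    c=np.array([(u-p["cx"])/p["fx"]*d,(v-p["cy"])/p["fy"]*d,d])
    return np.array(p["rotation"]).reshape(3,3)@c+np.array(p["xyz"])
E
python3 - <<'E'
from h import *
s=ctrl.get_state();print(s["time"],s["eef_pos"],s["tcp_rot"],s["opening"])
for n in("top","side"):
    p=ctrl.read_camera(n);cv2.imwrite(f"pics/{n}0.png",cv2.resize(p["pixels"][:,:,::-1],(800,600)))
    print(n,p["xyz"])
    for q in("mushroom_top",):
        for f in(ctrl.tip_of,ctrl.spot_in):
            for r in f(q,p)[:5]:
                print(q,f.__name__,np.round(r["at"],1),round(r["score"],2),np.round(world(p,*r["at"]),3))
    for q in "ball_lamp cone_lamp disc_lamp".split():
        for r in ctrl.spot_in(q,p)[:3]: print(q,np.round(r["at"],1),round(r["score"],2),np.round(world(p,*r["at"]),3))
E
```

```text
0.0 [0.24426919 0.62858599 0.24863311] [ 1.84334698e-01  9.82862802e-01 -1.13182021e-03 -3.88506068e-04] 0.9972641255823949
top [0.28871935 0.01909445 1.25228547]Traceback (most recent call last):
  File "<stdin>", line 9, in <module>
  File "h.py", line 8, in world
    return np.array(p["rotation"]).reshape(3,3)@c+np.array(p["xyz"])
           ~~~~~~~~~~~~~~~~~~~~~~~~~~~~~~~^^^^^
ValueError: cannot reshape array of size 4 into shape (3,3)
```

View pics/top0.png

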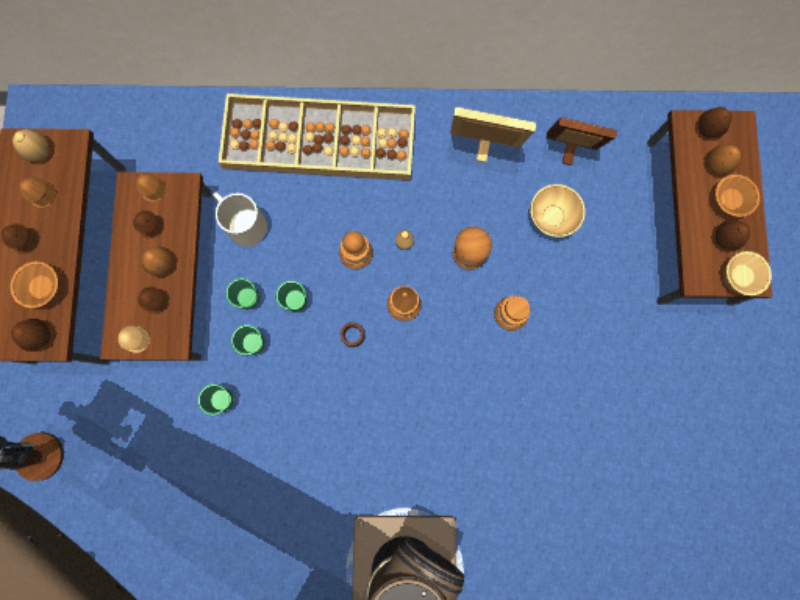

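The top picture (800×600) shows the mushroom cap, the widest, at (473,246). The ball lamp is at (355,248), the cone at (404,302) and the disc at (513,312). The pear is at (404,239), the bowl at (557,210) and the ring at (352,334). Turned items on the shelves at (158,261), (725,159) and similar could be taken for it. The camera rotation comes as a quaternion, so I'll fix the helper.

```bash
sed -i 's/np.array(p\["rotation"\]).reshape(3,3)@c/R.from_quat(p["rotation"]).as_matrix()@c/; 1a from scipy.spatial.transform import Rotation as R' h.py
python3 - <<'E'
from h import *
for n in("top","side"):
    p=ctrl.read_camera(n)
    print(n,p["xyz"],p["rotation"])
    cv2.imwrite(f"pics/{n}1.png",cv2.resize(p["pixels"][:,:,::-1],(800,600)))
    if n=="top": cv2.imwrite("pics/crop.png",cv2.resize(p["pixels"][130:230,200:360,::-1],(800,500),interpolation=2))
    for q in "mushroom_top ball_lamp cone_lamp disc_lamp pear".split():
        for f in(ctrl.tip_of,ctrl.spot_in):
            for r in f(q,p)[:2]:
                print(q,f.__name__,np.round(r["at"],1),round(r["score"],2),np.round(world(p,*r["at"]),3))
    if n=="top": # cap centre: points 70-95 mm high around cap
        pts=np.array([world(p,u,v) for v in range(135,180) for u in range(280,326) if p["depth"][v,u]>0])
        print("table",np.round(np.percentile(pts[:,2],[5,20]),4))
        k=pts[pts[:,2]>.068];print(len(k),"cap min/max",k.min(0).round(4),k.max(0).round(4),k.mean(0).round(4))
E
```

```text
top [0.28871935 0.01909445 1.25228547] [ 0.70795474 -0.70094685  0.06374747 -0.05839392]
mushroom_top call [302.2 153.3] 0.98 [ 0.611 -0.126  0.09 ]
mushroom_top call [302.1 155.5] 0.94 [ 0.604 -0.126  0.089]
mushroom_top call [357.8 134.9] 0.38 [ 0.697 -0.315  0.006]
ball_lamp call [227. 158.] 0.55 [0.592 0.096 0.097]
ball_lamp call [226.4 157.1] 0.85 [0.595 0.097 0.098]
cone_lamp call [259.2 192.1] 0.94 [0.492 0.    0.097]
cone_lamp call [258.1 190.4] 0.93 [0.495 0.004 0.107]
disc_lamp call [328.5 199.8] 0.63 [ 0.474 -0.203  0.077]
disc_lamp call [259.8 154.9] 0.33 [ 0.619 -0.001  0.037]
disc_lamp call [330.1 198.7] 0.73 [ 0.478 -0.209  0.075]
pear call [256.5 155.4] 0.64 [0.618 0.009 0.033]
table [-0.0017 -0.0008]
427 cap min/max [ 0.5736 -0.1636  0.0681] [ 0.6425 -0.0947  0.0909] [ 0.6041 -0.1281  0.0822]
side [-0.08306795 -0.76752658  0.91660001] [ 0.85986223 -0.29154627  0.12622816 -0.39963004]
mushroom_top call [319.6 206.1] 0.79 [ 0.612 -0.131  0.09 ]
mushroom_top call [317.4 210.6] 0.94 [ 0.595 -0.14   0.09 ]
ball_lamp call [266.  190.1] 0.8 [0.593 0.079 0.019]
ball_lamp call [266.2 180.5] 0.9 [0.599 0.087 0.049]
cone_lamp call [256.8 221. ] 0.71 [ 0.484 -0.015  0.022]
cone_lamp call [380.5 252.6] 0.7 [ 0.681 -0.302  0.006]
cone_lamp call [258.  214.5] 0.7 [ 0.486 -0.019  0.049]
disc_lamp call [301.3 267.3] 0.92 [ 0.464 -0.226  0.031]
disc_lamp call [302.7 263. ] 0.87 [ 0.465 -0.229  0.05 ]
disc_lamp call [216.1 172.3] 0.63 [0.515 0.239 0.03 ]
pear call [290.9 201.9] 0.46 [ 0.616 -0.01   0.02 ]
pear call [319. 206.] 0.16 [ 0.61  -0.13   0.091]
pear call [292.8 195.5] 0.74 [ 0.627 -0.006  0.036]
```

View pics/crop.png

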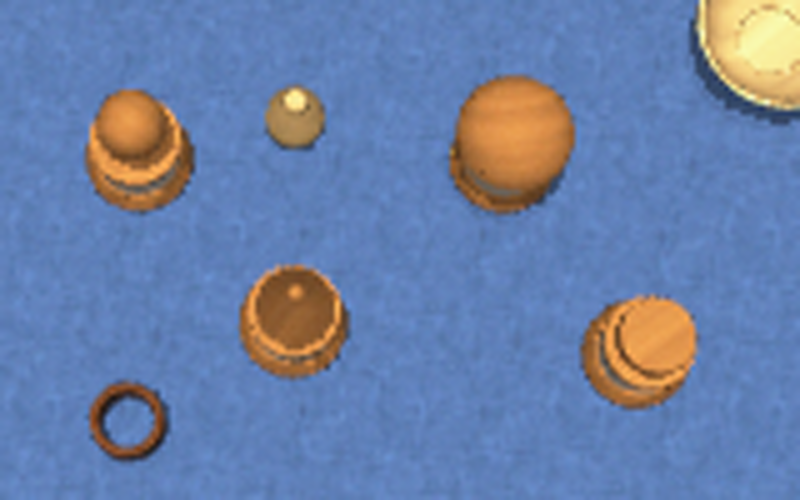

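View pics/side1.png

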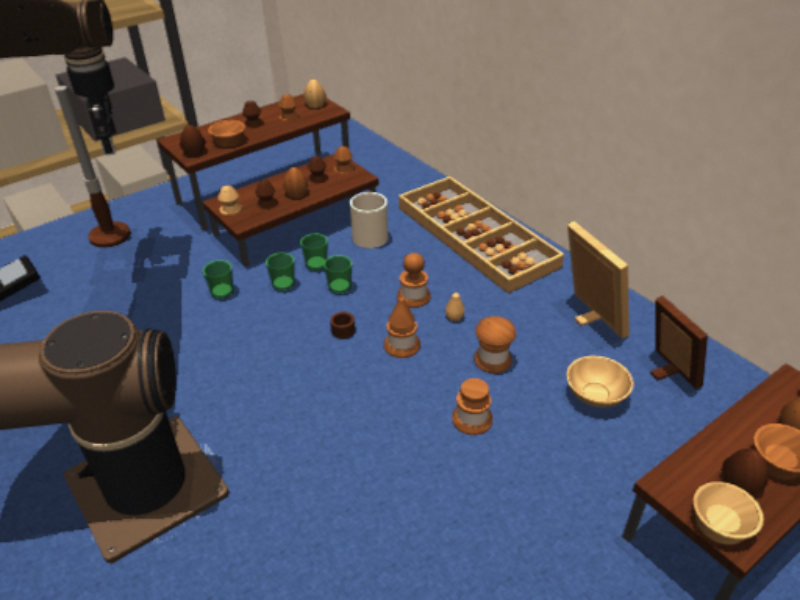

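The crop confirms the mushroom cap: widest dome, at crop pixel (515,130), beside the ball, cone and disc lamps, all clear of it. The side view agrees, with the mushroom at (495,333). Both views give a crown near (0.608, -0.129, 0.09). Next I check obstacle heights along the path and work out the move in tool axes.

```bash
python3 - <<'E'
from h import *
p=ctrl.read_camera("top");s=ctrl.get_state()
Rt=R.from_quat(s["tcp_rot"]).as_matrix()
t=np.array([.608,-.129,s["eef_pos"][2]])
print("tool shift",(Rt.T@(t-s["eef_pos"])).round(4),"axes\n",Rt.round(3))
v,u=np.nonzero(p["depth"]>0);d=p["depth"][v,u]
c=np.c_[(u-p["cx"])/p["fx"]*d,(v-p["cy"])/p["fy"]*d,d]
W=c@R.from_quat(p["rotation"]).as_matrix().T+p["xyz"]
a=s["eef_pos"][:2];b=t[:2]-a;L=np.hypot(*b);b/=L
al=(W[:,:2]-a)@b;ac=abs((W[:,:2]-a)@[-b[1],b[0]])
for k in np.arange(.0,L+.05,.1):
    m=(al>k)&(al<k+.1)&(ac<.12); print(k.round(1),W[m,2].max().round(3) if m.any() else None)
E
```

```text
tool shift [-0.6134 -0.5749  0.    ] axes
 [[-0.932  0.362 -0.   ]
 [ 0.362  0.932 -0.   ]
 [ 0.    -0.    -1.   ]]
0.0 0.348
0.1 0.528
0.2 0.143
0.3 0.091
0.4 0.063
0.5 0.062
0.6 0.114
0.7 0.062
0.8 0.095
```

```bash
python3 -m inch '[[1,-0.02,-0.02,-0.02,0],[1,-0.045,-0.042,-0.04,0],[1,-0.07,-0.066,-0.04,0],[1,-0.098,-0.092,-0.04,0],[1,-0.126,-0.118,-0.04,0]]' 20
python3 -m inch '[[1,-0.028,-0.026,0,0],[1,-0.056,-0.052,0,0],[1,-0.084,-0.079,0,0],[1,-0.112,-0.105,0,0],[1,-0.14,-0.131,0,0]]'
python3 -m inch '[[1,-0.028,-0.026,0,0],[1,-0.056,-0.052,0,0],[1,-0.084,-0.079,0,0],[1,-0.112,-0.105,0,0],[1,-0.14,-0.131,0,0]]'
python3 -m inch '[[1,-0.028,-0.026,0,0],[1,-0.056,-0.052,0,0],[1,-0.084,-0.079,0,0],[1,-0.112,-0.105,0,0],[1,-0.14,-0.131,0,0]]'
python3 -m inch '[[1,-0.027,-0.026,0,0],[1,-0.054,-0.052,0,0],[1,-0.067,-0.064,0,0],[1,-0.067,-0.064,0,0],[1,-0.067,-0.064,0,0]]'
python3 - <<'E'
from h import *
s=ctrl.get_state()
Rt=R.from_quat(s["tcp_rot"]).as_matrix();print(s["time"],s["eef_pos"],s["tcp_rot"],s["opening"],s["contact_force"])
p=ctrl.read_camera("wrist");cv2.imwrite("pics/w.png",p["pixels"][:,:,::-1])
M=np.array(p["mount"])
for r in ctrl.tip_of("mushroom_top",p)[:2]:
    u,v=r["at"];x=np.array([(u-p["cx"])/p["fx"],(v-p["cy"])/p["fy"]]);th=np.hypot(*x)
    ray=np.r_[x/th*np.sin(th),np.cos(th)];o=Rt@M[:3,3]+s["eef_pos"];g=Rt@M[:3,:3]@ray
    W=o+g*(.09-o[2])/g[2];print(r["at"],r["score"],W.round(4),"tool shift",(Rt.T@(W-s["eef_pos"])).round(4))
E
```

```text
time: 1.67
eef_pos: [0.3196, 0.4723, 0.2908]
tcp_rot: [0.184, 0.983, 0.001, 0.0]
contact_force: [0.7, 0.6, 1.2]
opening: 0.3
finger_force: 0.0
time: 2.08
eef_pos: [0.4026, 0.299, 0.2904]
tcp_rot: [0.184, 0.983, 0.0, 0.0]
contact_force: [-0.1, 0.1, -0.4]
opening: -0.0
finger_force: 0.0
time: 2.5
eef_pos: [0.4857, 0.126, 0.2904]
tcp_rot: [0.184, 0.983, 0.0, 0.0]
contact_force: [1.0, 0.5, 0.7]
opening: 0.002
finger_force: 0.0
time: 2.92
eef_pos: [0.5688, -0.0469, 0.2903]
tcp_rot: [0.185, 0.983, 0.0, 0.0]
contact_force: [1.1, 1.2, 0.4]
opening: -0.004
finger_force: 0.0
time: 3.33
eef_pos: [0.6075, -0.1297, 0.2896]
tcp_rot: [0.185, 0.983, 0.0, -0.0]
contact_force: [0.4, 0.3, 0.1]
opening: 0.003
finger_force: 0.0
3.3333 [ 0.60754598 -0.12968884  0.2896307 ] [ 1.85213244e-01  9.82698212e-01  3.00835514e-04 -4.32566497e-04] 0.0031856856040801866 [0.38223177 0.28282685 0.13859374]
[252.8, 175.7] 0.96 [ 0.6092 -0.133   0.09  ] tool shift [-0.003  -0.0025  0.1996]
[434.7, 27.3] 0.64 [0.5119 0.146  0.09  ] tool shift [0.1892 0.2219 0.1999]
```

View pics/w.png

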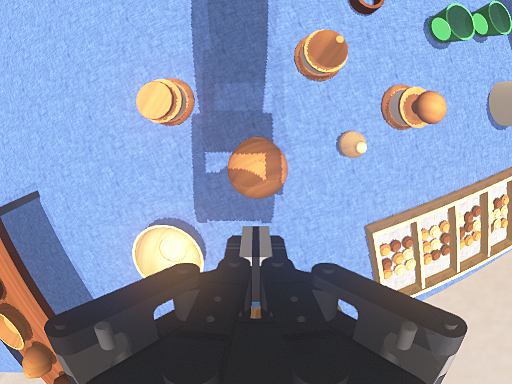

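The wrist view shows the mushroom cap at (257,168) ahead of the shut fingertips, with nothing beneath the hand. It matches the estimate within 4 mm, so I split the difference and go down.

```bash
python3 -m inch '[[1,-0.0015,-0.0015,0.035,0],[1,-0.0015,-0.0015,0.07,0],[1,-0.0015,-0.0015,0.105,0],[1,-0.0015,-0.0015,0.135,0],[1,-0.0015,-0.0015,0.15,0]]'
python3 -m inch '[[1,0,0,0.005,0],[1,0,0,0.01,0],[1,0,0,0.014,0],[1,0,0,0.014,0],[1,0,0,0.014,0]]'
python3 -m inch '[[1,0,0,0.002,0],[1,0,0,0.004,0],[1,0,0,0.006,0],[1,0,0,0.008,0],[1,0,0,0.01,0]]'
```

```text
time: 3.85
eef_pos: [0.6055, -0.1281, 0.1354]
tcp_rot: [0.183, 0.983, 0.001, -0.003]
contact_force: [-0.8, 0.4, 0.6]
opening: -0.002
finger_force: 0.0
time: 4.27
eef_pos: [0.6092, -0.1309, 0.1277]
tcp_rot: [0.184, 0.983, -0.0, 0.001]
contact_force: [0.6, -0.1, 0.3]
opening: 0.002
finger_force: 0.0
time: 4.68
eef_pos: [0.6084, -0.1309, 0.1159]
tcp_rot: [0.184, 0.983, -0.0, -0.0]
contact_force: [1.1, -0.3, -0.1]
opening: -0.001
finger_force: 0.0
```

```bash
python3 -m inch '[[1,0,0,0.0015,0],[1,0,0,0.003,0],[1,0,0,0.0045,0],[1,0,0,0.006,0],[1,0,0,0.006,0]]'
python3 -m inch '[[1,0,0,0.001,0],[1,0,0,0.002,0],[1,0,0,0.003,0],[1,0,0,0.003,0],[1,0,0,0.003,0]]'
```

```text
time: 5.1
eef_pos: [0.6082, -0.1308, 0.1096]
tcp_rot: [0.184, 0.983, 0.0, -0.0]
contact_force: [-0.3, 0.5, -0.5]
opening: 0.002
finger_force: 0.0
time: 5.52
eef_pos: [0.6085, -0.1309, 0.1073]
tcp_rot: [0.184, 0.983, -0.0, 0.0]
contact_force: [-0.4, 0.7, 2.3]
opening: 0.001
finger_force: 0.9
```

```bash
python3 -m inch '[[1,0,0,0.001,0],[1,0,0,0.002,0],[1,0,0,0.003,0],[1,0,0,0.004,0],[1,0,0,0.004,0]]'
python3 -m inch '[[1,0,0,0.001,0],[1,0,0,0.002,0],[1,0,0,0.002,0],[1,0,0,0.002,0],[1,0,0,0.002,0]]'
```

```text
time: 5.93
eef_pos: [0.6086, -0.1309, 0.1032]
tcp_rot: [0.184, 0.983, -0.0, 0.0]
contact_force: [-0.5, 0.6, 3.3]
opening: -0.004
finger_force: 1.9
time: 6.35
eef_pos: [0.6086, -0.1309, 0.1013]
tcp_rot: [0.184, 0.983, -0.0, 0.0]
contact_force: [-1.6, 0.4, 5.2]
opening: 0.005
finger_force: 2.4
```

```bash
python3 -m inch '[[1,0,0,0.0005,0],[1,0,0,0.001,0],[1,0,0,0.001,0],[1,0,0,0.001,0]]'
python3 -m inch '[[1,0,0,0.0003,0],[1,0,0,0.0007,0],[1,0,0,0.0007,0],[1,0,0,0.0007,0]]'
```

```text
time: 6.68
eef_pos: [0.6086, -0.1309, 0.1002]
tcp_rot: [0.184, 0.983, -0.0, 0.0]
contact_force: [-0.8, 0.5, 5.9]
opening: 0.004
finger_force: 2.6
time: 7.02
eef_pos: [0.6086, -0.1309, 0.0996]
tcp_rot: [0.184, 0.983, -0.0, 0.0]
contact_force: [-1.8, 0.7, 5.2]
opening: 0.003
finger_force: 2.8
```

```bash
python3 -m inch '[[1,0,0,0.0003,0],[1,0,0,0.0005,0],[1,0,0,0.0005,0],[1,0,0,0.0005,0],[1,0,0,0.0005,0]]'
for i in 1 2 3; do python3 -m inch '[[1,0,0,0,0],[1,0,0,0,0],[1,0,0,0,0],[1,0,0,0,0],[1,0,0,0,0]]' | grep force; done
python3 - <<'E'
from h import *
p=ctrl.read_camera("side");cv2.imwrite("pics/press.png",cv2.resize(p["pixels"][160:280,240:400,::-1],(800,600)))
E
```

```text
time: 7.43
eef_pos: [0.6086, -0.1309, 0.0992]
tcp_rot: [0.184, 0.983, -0.0, 0.0]
contact_force: [-1.1, 1.0, 6.0]
opening: 0.001
finger_force: 2.9
contact_force: [-1.6, -0.2, 6.3]
finger_force: 2.9
contact_force: [-0.8, 0.7, 5.6]
finger_force: 2.9
contact_force: [-1.8, 1.5, 5.3]
finger_force: 2.9
```

View pics/press.png

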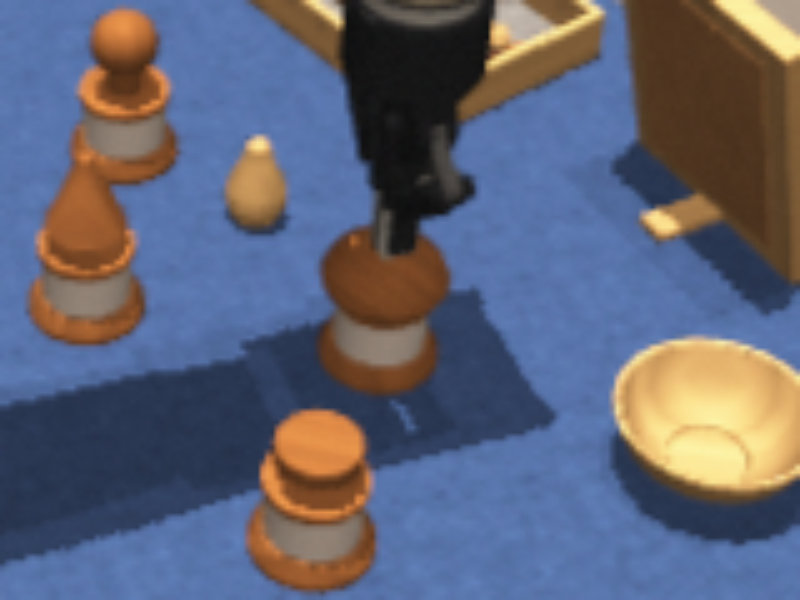

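The side crop shows the fingertips on the middle of the cap at (395,245). The cap is down, hiding the rim, and the lamp is upright. I'll hold on past 2 s, then ease up and retreat.

```bash
for i in 1 2 3; do python3 -m inch '[[1,0,0,0,0],[1,0,0,0,0],[1,0,0,0,0],[1,0,0,0,0],[1,0,0,0,0]]' | grep -E "time|finger"; done
python3 -m inch '[[1,0,0,-0.003,0],[1,0,0,-0.006,0],[1,0,0,-0.009,0],[1,0,0,-0.013,0],[1,0,0,-0.018,0]]'
python3 -m inch '[[1,0,0,-0.02,0],[1,0,0,-0.05,0],[1,0,0,-0.085,0],[1,0,0,-0.12,0],[1,0,0,-0.15,0]]'
python3 -m inch '[[1,0.028,0.026,-0.02,0],[1,0.056,0.052,-0.02,0],[1,0.084,0.079,-0.02,0],[1,0.112,0.105,-0.02,0],[1,0.13,0.122,-0.02,0]]'
python3 -m inch '[[1,0,0,0,0],[1,0,0,0,0],[1,0,0,0,0]]'
python3 - <<'E'
from h import *
p=ctrl.read_camera("side");cv2.imwrite("pics/after.png",cv2.resize(p["pixels"][160:280,240:400,::-1],(800,600)))
p=ctrl.read_camera("top")
pts=np.array([world(p,u,v) for v in range(135,180) for u in range(280,326) if p["depth"][v,u]>0])
k=pts[pts[:,2]>.068];print(len(k),k.min(0).round(4),k.max(0).round(4))
E
```

```text
time: 9.15
finger_force: 2.9
time: 9.57
finger_force: 2.9
time: 9.98
finger_force: 2.9
time: 10.4
eef_pos: [0.6075, -0.1306, 0.1159]
tcp_rot: [0.184, 0.983, 0.0, -0.001]
contact_force: [-0.0, -0.4, -0.5]
opening: -0.003
finger_force: 0.0
time: 10.82
eef_pos: [0.6082, -0.1308, 0.2688]
tcp_rot: [0.184, 0.983, -0.0, 0.0]
contact_force: [0.2, -0.2, 0.6]
opening: -0.001
finger_force: 0.0
time: 11.23
eef_pos: [0.5294, 0.0324, 0.2865]
tcp_rot: [0.184, 0.983, 0.0, -0.001]
contact_force: [1.4, 1.0, -0.4]
opening: -0.003
finger_force: 0.0
time: 11.48
eef_pos: [0.5315, 0.0296, 0.2867]
tcp_rot: [0.184, 0.983, -0.0, -0.0]
contact_force: [-0.2, -0.1, -0.1]
opening: 0.0
finger_force: 0.0
426 [ 0.5734 -0.1641  0.0682] [ 0.6407 -0.0946  0.0902]
```

View pics/after.png

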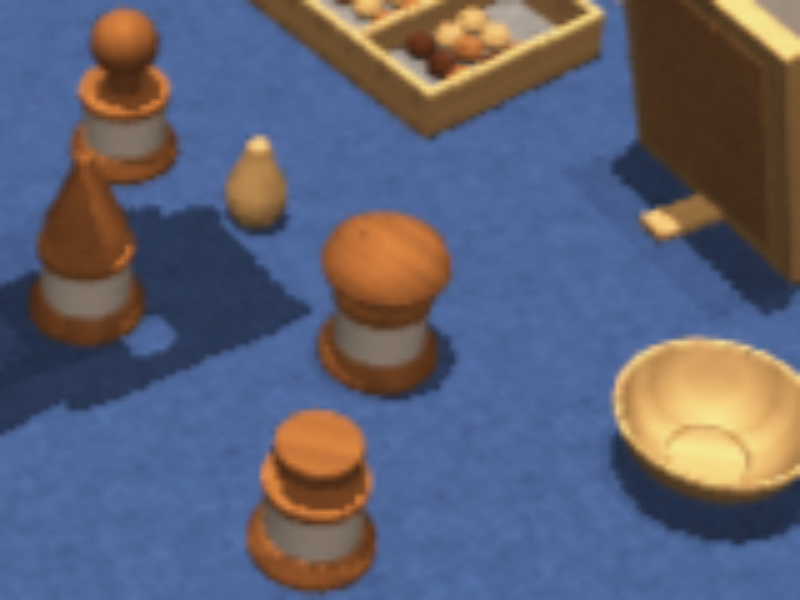

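The cap is back up at (385,260), the lamp has not moved, and its neighbours are unchanged. The hand is clear.

```bash
python3 -c "from plant import ctrl; print(ctrl.sign_off())"
```

```text
the job is handed in; nothing more can be done
None
```

The mushroom lamp's cap was pressed to about 9.6 mm of its 10 mm travel at about 6 N and held for over 2 s; it sprang back up, the lamp didn't shift, the hand is well clear, and the job is handed in.

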